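# Lay out a pivot-shaft kit around its bearing housings

### The job

Take the five shaft parts out of the blue issue tray and lay them out in the grey six-compartment kit tray around the two bearing housings already in its back row: stand the tall spacer tube between the two housings, the flanged bush (flange upward, as it stands now) in front of the pillow block, the plain bush in front of the square flange housing, and the shaft collar between the two bushes, each upright in the middle of its compartment. Then lay the thrust washer flat and centred on top of the flanged bush. In front means on the robot's side; do not shift the housings or the grease tin.

Things in the scene. Friction and masses are not known exactly. Their poses are not given: they have to be found in the camera images.
- spacer_tube: tall plain steel tube standing upright in the blue tray, outside diameter 40 mm, bore 26 mm, 62 mm tall; origin at the centre of its underside, z up along its axis
- flanged_bush: tan composite bush with a flange, standing flange up: body 30 mm diameter from 0 to 26 mm, flange 44 mm diameter from 26 to 32 mm, bore 22 mm; origin at the centre of its underside, z up along its axis (flange towards +z)
- plain_bush: short tan composite bush without a flange, standing upright, outside diameter 32 mm, bore 22 mm, 30 mm tall; origin at the centre of its underside, z up along its axis
- thrust_washer: flat tan washer lying flat, the lowest and widest of the five parts: outside diameter 52 mm, hole 24 mm, 10 mm thick; origin at the centre of its underside, z up along its axis
- shaft_collar: dark steel clamp collar lying flat, a thick ring split at one side: outside diameter 42 mm, bore 22 mm, 18 mm tall; origin at the centre of its underside, z up along its axis
- pillow_block: dark grey cast pillow block, loose, 0.5 kg, in the left or right end compartment of the kit tray's back row: foot 84 (its x) x 30 (its y) x 12 mm, round top 48 mm diameter with a 30 mm bore along its y, brass grease nipple, 61 mm tall over all; origin at the centre of its underside. Leave it where it is
- flange_housing: dark grey cast flange housing, loose (0.6 kg), lying in the other end compartment of the back row: square plate 70 x 70 x 12 mm with four bolt holes and a round boss 54 mm diameter with an upright 32 mm bore, 36 mm tall over all; origin at the centre of its underside. Leave it where it is
- kit_tray: fixed grey tray, six open 96 mm square compartments: 3 along its y (+y left) by 2 along its x (+x back, away from the robot), centred at x = -50 (front row) or +50, y = -100, 0 or 100 mm. 4 mm wide ribs, tops 9 mm, outer wall 12 mm, floor 4 mm above its underside. Origin: centre of the underside, on the bench; turned up to 0.12 rad; at the robot's left or right
- issue_tray: fixed blue tray, undivided, 230 (its x) x 320 mm (its y), wall 18 mm high, floor 4 mm above its underside; the five parts and the tin stand in it in two rows of three, about 95 mm apart, in any order. Origin: centre of the underside, on the bench; turned up to 0.12 rad; on the other side from the kit tray
- grease_tin: low round tin with a green lid, 54 mm diameter, 26 mm tall, among the parts in the blue tray; not part of the kit, leave it there; origin at the centre of its underside, z up along its axis

How it is judged:
At the end, for the whole second after the job is handed in: All five at rest and released: the four standing parts upright on the kit tray's floor in their compartments, within 15 mm of the middle along both tray axes; the washer flat on the bush's flange, centred within 9 mm; housings and grease tin upright, within 15 mm of their start (((y of pillow_block in the frame of kit_tray above 0.05 m and x of flanged_bush in the frame of kit_tray between -0.065 and -0.035 m and y of flanged_bush in the frame of kit_tray between 0.085 and 0.115 m and x of plain_bush in the frame of kit_tray between -0.065 and -0.035 m and y of plain_bush in the frame of kit_tray between -0.115 and -0.085 m) or (y of pillow_block in the frame of kit_tray below -0.05 m and x of flanged_bush in the frame of kit_tray between -0.065 and -0.035 m and y of flanged_bush in the frame of kit_tray between -0.115 and -0.085 m and x of plain_bush in the frame of kit_tray between -0.065 and -0.035 m and y of plain_bush in the frame of kit_tray between 0.085 and 0.115 m)) and x of spacer_tube in the frame of kit_tray between 0.035 and 0.065 m and y of spacer_tube in the frame of kit_tray between -0.015 and 0.015 m and x of shaft_collar in the frame of kit_tray between -0.065 and -0.035 m and y of shaft_collar in the frame of kit_tray between -0.015 and 0.015 m and z of each of spacer_tube, flanged_bush, plain_bush, shaft_collar in the frame of kit_tray below 0.0075 m and angle between each of spacer_tube, flanged_bush, plain_bush, shaft_collar, thrust_washer, pillow_block, flange_housing, grease_tin's own z axis and vertical below 0.1 rad and horizontal distance between thrust_washer and flanged_bush below 0.009 m and z of thrust_washer in the frame of flanged_bush between 0.029 and 0.035 m and linear speed of each of spacer_tube, flanged_bush, plain_bush, shaft_collar, thrust_washer below 0.02 m/s and angular speed of each of spacer_tube, flanged_bush, plain_bush, shaft_collar, thrust_washer below 0.3 rad/s and distance of each of pillow_block, flange_housing, grease_tin from where it was at the start of the episode below 0.015 m); the robot touches nothing.
It fails at once if a bearing housing or the grease tin is shifted more than 20 mm or tipped over (distance of any of pillow_block, flange_housing, grease_tin from where it was at the start of the episode above 0.02 m or angle between any of pillow_block, flange_housing, grease_tin's own z axis and vertical above 0.4 rad).
It also fails if it takes over 112 s, if anything falls off the work surface, if the arm or the gripper's body presses on something with over 40 N, if the wrist force passes 120 N, or if a joint passes its speed limit or range.

### The arm

A 6-joint arm with a two-finger parallel gripper is mounted at the origin on the work surface. World frame = base frame: x ahead of the robot, y to its left, z up, the work surface at z = 0. Lengths are in m, angles in rad, forces in N, time in s.
With the tool pointing down it reaches from about 0.4 to 0.825 m from the base axis. Payload 7 kg.
Tool frame: the origin (TCP) lies midway between the tips of the shut fingers; the grasp point (between the pads) lies arm.hold_point_z behind it (arm.hold_point_z is the distance from the TCP to the grasp point, in m); z points along the fingers, y is the line along which they close (so a half turn about z gives the same grasp; the last joint's range is limited). The gripper opens to 88 mm and grips with 3 to 60 N. Pads are 19 mm wide; open, the fingers measure 130 mm over their backs; the gripper's body (78 mm by 193 mm) begins 47 mm behind the grasp point.
Start: joints at [-0.932, 0.359, 0.012, 0, -1.224, -0.288], TCP at [0.232, -0.634, 0.227] pointing down, gripper open.
Joint ranges: [-3.07, 3.07], [-1.43, 2.12], [-1.02, 1.25], [-3.03, 1.67], [-3.05, -0], [-3.03, 3.03]. Speed limits (rad/s): [2.39, 2.39, 3.01, 3.14, 3.14, 3.14].

### API

Orientations are given as [roll, pitch, yaw] about the fixed x, y, z axes, in that order (R = Rz(yaw) Ry(pitch) Rx(roll)).
In Python, from station import arm gives the robot as it stands.
- The arm moves only by the shell command python3 -m crank 'ROWS' [OPENING] [FORCE]. ROWS is JSON, a list that holds one entry, the list of rows, each a list of 4 numbers: the shift along the tool's x, y, z in units of 25 mm (1.0 is 25 mm), then the turn about the tool's z in units of 5 degrees (1.0 is 5 degrees). A call has 1 to 12 rows; each row is the pose to reach, as a shift and turn from the pose commanded when the call began, along the tool's axes at that moment; what a row does not reach only later rows make up. A row lasts 1/8 s, in which the tool goes at most 62.5 mm and 10.7 degrees, less where a joint would pass 70% of its speed; a pose out of reach is approached as far as the arm can. A call with a gripper value outside its range is refused whole. OPENING is the closure, from 0 (fully open) to 1 (shut), set as the call begins (- or left out, the last holds). The fingers move at their own pace and stop on an object; FORCE is the grip in N (left out, the last holds). Time passes only in rows, so rows that repeat a pose let the fingers close. It gives the time, the measured TCP pose, the force, the opening and the grip force at its end, in the units of the state.
- arm.get_state(): the state, without advancing time (a new reading comes with each control period).
- arm.grab_frame(name): name is "scene" or "side" or "wrist"; returns (picture, depth): 480x640x3 uint8, red, green, blue; 480x640 float32, m along the optical axis (not along the pixel's ray), 0 where there is no reading.
- arm.get_calibration(name): a dict with "mtx" (3x3 intrinsics, pixels), "k1" (the pictures are not rectified: a ray, as slopes to the right and down, at radius r is drawn at 1 + k1 r^2 times it, then the intrinsics apply), "R" (3x3) and "t" (3): a world point X has camera coordinates R X + t; the wrist camera has in their place "mount" (4x4, takes a point from camera to tool coordinates, whose origin is the TCP and whose axes are the flange's). Camera axes: x right, y down, z forward; pixel columns grow to the right and rows downward; lengths in m; the calibration is good to about 2 mm. A picture is of the moment at which its call begins: read the wrist's pose just before it. get_calibration takes no time and is no camera call.
- arm.job_done(): hands the job in; it is judged then, once.
Trained networks look in the newest picture that a camera, given by its name, has taken for a name from the list of things; names that differ only in an ending like _2 or _b are one class to them, and where a whole thing is asked for, a point or a joint stands for the part that bears it (a point fixed in the world has none). Each returns a list of dicts, best first, with "score" (0 to 1); they miss things now and then, are a little off and sometimes report something else, mostly with a low value. They report only what shows in the picture. A call takes as long as a camera call.
- arm.recognise(thing, camera): "extent" ([left, top, width, height] in pixels, round what is visible of it).
- arm.trace(thing, camera): "mask" (480x640 bool, what is visible of it) and "extent" ([left, top, width, height] in pixels, round what is visible of it).
The state is a dict: "t": time; "q": joint angles; "qd": joint speeds; "joint_efforts": joint torques, N m; "eef_pos": TCP position; "ee_rot": TCP orientation; "force": force on the tool from outside, world axes, zero at the start; "moment": the same for the moment, N m; "width": finger opening in m; "gripper_force": force on a finger pad.
Only numpy, scipy, OpenCV 4.12 (cv2) and the standard library are available. Lean on these libraries where they do the work, as an engineer would, in place of code of your own. Each camera call takes 0.05 s, during which the arm holds its last target. There are 200 camera calls.

## Working session

There is one attempt and no reset: what is moved stays moved. The work goes in short steps, Python scripts to look and compute and a shell command to move; the robot and the scene stay as the last step left them, time stands still between calls to the robot, and variables do not carry over. Pictures are saved under pics/ and viewed, at most 14 in all, crops included, and the job is handed in when it is done.

```bash
mkdir -p pics; ls
cat > h.py <<'E'
import numpy as np,cv2
from station import arm
from scipy.spatial.transform import Rotation as Ro
def tool():
    s=arm.get_state(); T=np.eye(4); T[:3,:3]=Ro.from_euler('xyz',s['ee_rot']).as_matrix(); T[:3,3]=s['eef_pos']; return T
def cam2world(name):
    c=arm.get_calibration(name)
    if name=='wrist': return tool()@np.array(c['mount'])
    T=np.eye(4);R=np.array(c['R']);T[:3,:3]=R.T;T[:3,3]=-R.T@np.array(c['t']);return T
def cloud(name,depth,T):
    c=arm.get_calibration(name);K=np.array(c['mtx']);k=float(c['k1'])
    v,u=np.mgrid[0:480,0:640]
    p=cv2.undistortPoints(np.stack([u,v],-1).reshape(-1,1,2).astype(np.float64),K,np.array([k,0,0,0,0.])).reshape(480,640,2)
    P=np.concatenate([p*depth[...,None],depth[...,None]],-1)
    W=P@T[:3,:3].T+T[:3,3]; W[depth<=0]=np.nan; return W
def save(img,n): cv2.imwrite('pics/'+n,img[...,::-1])
E
python3 - <<'E'
from h import *
s=arm.get_state();print(s['eef_pos'],s['ee_rot'],s['width'],arm.hold_point_z)
for n in('scene','side','wrist'):
    T=cam2world(n);im,d=arm.grab_frame(n);save(im,n+'0.png');W=cloud(n,d,T);np.save(n+'0.npy',W);print(n,T.round(3).tolist())
    for o in 'spacer_tube flanged_bush plain_bush thrust_washer shaft_collar pillow_block flange_housing grease_tin kit_tray issue_tray'.split():
        for r in arm.trace(o,n)[:2]:
            m=r['mask']&np.isfinite(W[...,2]);w=W[m]
            if len(w)<10: continue
            zt=np.percentile(w[:,2],97);top=w[w[:,2]>zt-.006]
            print(o,round(r['score'],2),[int(x) for x in r['extent']],'ztop',zt.round(3),'mid',((np.percentile(top,2,axis=0)+np.percentile(top,98,axis=0))/2).round(3)[:2])
E
```

```text
pics
[ 0.23177537 -0.63342246  0.22559508] [ 3.13988731e+00 -1.66074002e-04 -2.79087517e+00] 0.08807247044842663 0.0188
scene [[-0.729, 0.443, -0.521, 1.084], [0.684, 0.448, -0.576, 0.616], [-0.022, -0.777, -0.63, 0.703], [0.0, 0.0, 0.0, 1.0]]
spacer_tube 0.64 [420, 304, 25, 40] ztop 0.066 mid [0.555 0.296]
flanged_bush 0.86 [409, 264, 27, 21] ztop 0.037 mid [0.46  0.205]
plain_bush 0.85 [380, 285, 18, 22] ztop 0.034 mid [0.55  0.196]
thrust_washer 0.8 [375, 246, 23, 25] ztop 0.016 mid [0.454 0.114]
thrust_washer 0.27 [449, 299, 25, 23] ztop 0.023 mid [0.473 0.299]
shaft_collar 0.92 [451, 301, 22, 20] ztop 0.023 mid [0.472 0.3  ]
pillow_block 0.81 [268, 214, 35, 32] ztop 0.059 mid [ 0.557 -0.083]
flange_housing 0.65 [212, 184, 39, 25] ztop 0.042 mid [ 0.564 -0.277]
flange_housing 0.48 [378, 288, 19, 20] ztop 0.034 mid [0.55  0.196]
grease_tin 0.92 [336, 262, 30, 29] ztop 0.032 mid [0.553 0.105]
kit_tray 0.65 [200, 166, 155, 98] ztop 0.014 mid [ 0.511 -0.182]
issue_tray 0.74 [303, 223, 214, 159] ztop 0.019 mid [0.509 0.203]
side [[0.839, -0.288, 0.461, 0.193], [-0.544, -0.422, 0.726, 
[... 276 characters left out ...]
[208, 184, 23, 22] ztop 0.021 mid [0.468 0.268]
shaft_collar 0.72 [431, 313, 79, 66] ztop 0.038 mid [ 0.561 -0.281]
pillow_block 0.98 [345, 239, 53, 48] ztop 0.056 mid [ 0.555 -0.087]
flange_housing 0.85 [430, 315, 82, 64] ztop 0.038 mid [ 0.561 -0.281]
flange_housing 0.42 [220, 197, 22, 20] ztop 0.036 mid [0.458 0.2  ]
grease_tin 0.67 [285, 204, 35, 29] ztop 0.03 mid [0.552 0.1  ]
kit_tray 0.58 [261, 248, 284, 204] ztop 0.011 mid [ 0.51  -0.188]
issue_tray 0.7 [174, 166, 184, 102] ztop 0.018 mid [0.507 0.199]
wrist [[-0.343, 0.906, 0.249, 0.164], [0.939, 0.331, 0.091, -0.658], [-0.0, 0.265, -0.964, 0.383], [0.0, 0.0, 0.0, 1.0]]
kit_tray 0.63 [438, 439, 23, 25] ztop 0.012 mid [ 0.496 -0.335]
```

Run:
```python
from h import *
for n in('scene','side'):
    arm.grab_frame(n);W=np.load(n+'0.npy')
    for o in('kit_tray','issue_tray'):
        r=arm.trace(o,n)[0]
        w=W[cv2.dilate(r['mask'].astype(np.uint8),np.ones((5,5)))>0];w=w[np.isfinite(w[:,2])]
        hi=.008 if o[0]=='k' else .012
        w=w[(w[:,2]>hi)&(w[:,2]<hi+.01)]
        print(n,o,len(w),cv2.minAreaRect(w[:,:2].astype(np.float32)*1000))
a=cv2.imread('pics/side0.png')[130:460,160:560];b=cv2.imread('pics/scene0.png')[150:400,180:530]
cv2.imwrite('pics/a.png',cv2.resize(a,None,fx=1.8,fy=1.8));
cv2.imwrite('pics/b.png',cv2.resize(b,None,fx=2.2,fy=2.2))
```

```text
scene kit_tray 338 ((454.39373779296875, 113.35311126708984), (52.52554702758789, 50.4899787902832), 31.106481552124023)
scene issue_tray 2301 ((508.0190124511719, 201.844482421875), (327.7754821777344, 239.09962463378906), 87.31163024902344)
side kit_tray 4120 ((510.5308837890625, -183.66812133789062), (217.7649383544922, 335.72821044921875), 1.6628608703613281)
side issue_tray 1655 ((507.9034729003906, 200.22689819335938), (328.8490295410156, 237.87290954589844), 87.66324615478516)
```

View pics/a.png

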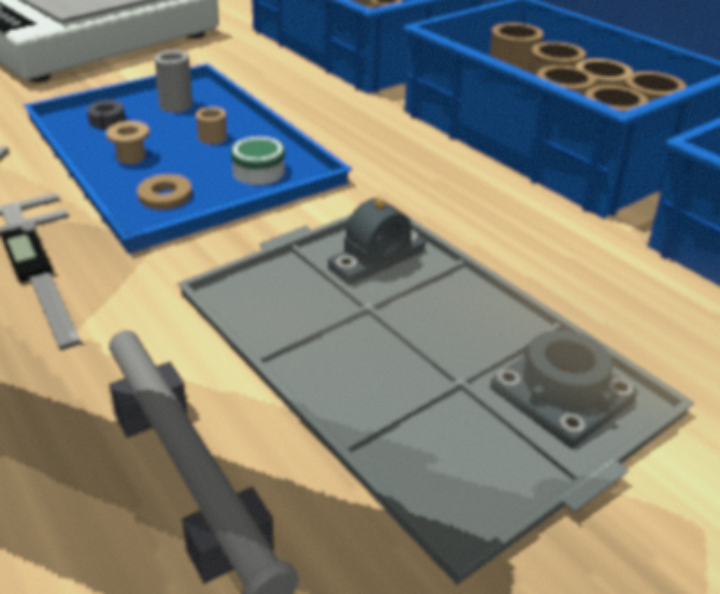

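View pics/b.png

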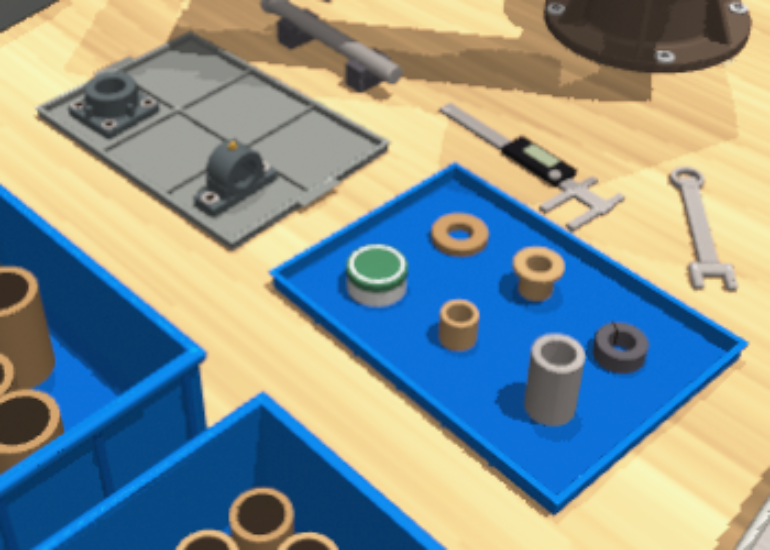

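The side view shows the pillow block at (380,235) in the left back compartment, and the flange housing at (565,385) in the right. In the scene view all five parts stand apart in the blue tray, with the tin at (375,275). I'll go over the kit tray first for a wrist look.

```bash
python3 -m crank '[[[-15.5,13.5,-1,4],[-15.5,13.5,-1,4],[-15.5,13.5,-1,4],[-15.5,13.5,-1,4],[-15.5,13.5,-1,4],[-15.5,13.5,-1,4],[-15.5,13.5,-1,4],[-15.5,13.5,-1,4],[-15.5,13.5,-1,4],[-15.5,13.5,-1,4],[-15.5,13.5,-1,4]]]' 0.27 15
python3 - <<'E'
from h import *
print(arm.get_state()['eef_pos'],arm.get_state()['ee_rot'])
T=cam2world('wrist');im,d=arm.grab_frame('wrist');save(im,'w1.png');W=cloud('wrist',d,T);np.save('w1.npy',W)
for o in('pillow_block','flange_housing'):
    for r in arm.trace(o,'wrist')[:1]:
        w=W[r['mask']];w=w[np.isfinite(w[:,2])];print(o,r['score'],r['extent'],w.min(0),w.max(0))
E
```

```text
t: 3.32
eef_pos: [0.4793, -0.1845, 0.2514]
ee_rot: [-3.142, -0.0, -3.141]
force: [-0.2, -0.0, -0.3]
width: 0.064
gripper_force: 0.0
[ 0.47932692 -0.18450665  0.25144619] [-3.14151969e+00 -4.31699091e-04 -3.14051404e+00]
flange_housing 0.86 [212.0, 240.7, 61.9, 56.9] [ 0.46708564 -0.3204547   0.00061329] [ 0.6000127  -0.21605897  0.26169708]
```

View pics/w1.png

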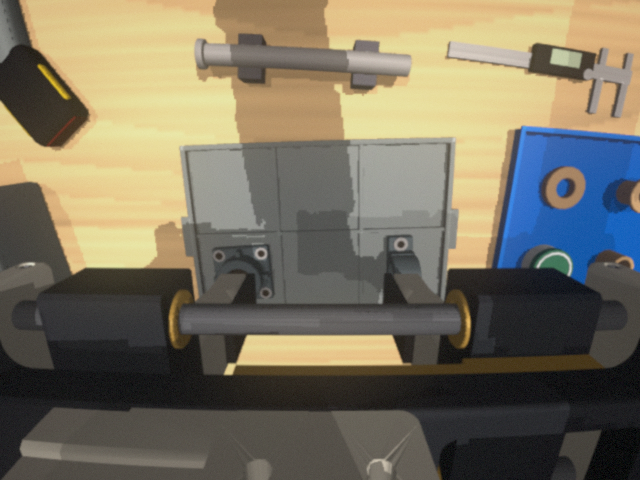

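The wrist view shows the kit tray with its rib crossings at about (280,232) and (359,230), the front rib ends at (278,147) and (359,143), and the front corners at (183,147) and (453,139).

Run:
```python
from h import *
W=np.load('w1.npy')
px=[(280,232),(359,230),(277,146),(359,142),(183,147),(453,139)]
mo=np.array([(0,-50),(0,50),(-98,-50),(-98,50),(-100,-150),(-100,150)])/1000
w=np.array([np.nanmedian(W[v-1:v+2,u-1:u+2].reshape(-1,3),0) for u,v in px]);print(w.round(4))
c=w[:,:2].mean(0);m=mo.mean(0);H=(mo-m).T@(w[:,:2]-c);a=np.arctan2(H[0,1]-H[1,0],H[0,0]+H[1,1])
R=np.array([[np.cos(a),-np.sin(a)],[np.sin(a),np.cos(a)]]);t=c-R@m
print('yaw',a,'centre',t,'res',(w[:,:2]-(mo@R.T+t)).round(4).tolist())
for n,p in dict(spacer=(.05,0),flanged=(-.05,.1),plain=(-.05,-.1),collar=(-.05,0)).items():print(n,(R@p+t).round(4))
```

```text
[[ 0.5102 -0.2315  0.0072]
 [ 0.5076 -0.1356  0.0074]
 [ 0.4088 -0.2317  0.0106]
 [ 0.4043 -0.1391  0.0113]
 [ 0.409  -0.3394  0.0113]
 [ 0.3999 -0.0321  0.0113]]
yaw 0.028664620242117786 centre [ 0.50593214 -0.18302184] res [[0.0029, 0.0015], [0.0031, -0.0026], [-0.0006, 0.0041], [-0.0022, -0.0033], [-0.0013, -0.0036], [-0.0018, 0.0038]]
spacer [ 0.5559 -0.1816]
flanged [ 0.4531 -0.0845]
plain [ 0.4588 -0.2844]
collar [ 0.456  -0.1845]
```

```bash
python3 -m crank '[[[-3,19.1,4,0],[-3,19.1,4,0],[-3,19.1,4,0],[-3,19.1,4,0],[-3,19.1,4,0],[-3,19.1,4,0],[-3,19.1,4,0],[-3,19.1,4,0],[-3,19.1,4,0],[-3,19.1,6,0],[-3,19.1,7.8,0],[-3,19.1,9,0]]]' 0.27 25
python3 -m crank '[[[0,0,0,0],[0,0,0,0],[0,0,0,0],[0,0,0,0],[0,0,0,0],[0,0,0,0]]]' 1 25
```

```text
t: 4.97
eef_pos: [0.5537, 0.2916, 0.0247]
ee_rot: [-3.14, -0.002, 3.141]
force: [0.6, 0.5, 0.6]
width: 0.0642
gripper_force: 0.0
t: 5.72
eef_pos: [0.555, 0.2942, 0.0285]
ee_rot: [3.14, 0.002, -3.139]
force: [0.2, -3.8, 7.3]
width: 0.0396
gripper_force: 25.0
```

```bash
python3 -m crank '[[[0,0,-2,0],[0,0,-4,0],[-0.2,-19,-4,0],[-0.2,-19,-4,0],[-0.2,-19,-4,0],[-0.2,-19,-4,0],[-0.2,-19,-4,0],[-0.2,-19,-4,0],[-0.2,-19,-4,0],[-0.2,-19,-4,0],[-0.2,-19,-4,0],[-0.2,-19,-2,0]]]'
python3 -m crank '[[[0,0,0,0],[0,0,1,0],[0,0,1.5,0],[0,0,1.8,0],[0,0,1.95,0],[0,0,1.95,0],[0,0,1.95,0]]]'
```

```text
t: 7.22
eef_pos: [0.5632, -0.1815, 0.0799]
ee_rot: [-3.141, 0.009, -3.14]
force: [1.5, 0.4, -4.8]
width: 0.0392
gripper_force: 25.0
t: 8.1
eef_pos: [0.5604, -0.1812, 0.0285]
ee_rot: [-3.142, 0.001, -3.14]
force: [-0.5, -0.2, 2.3]
width: 0.0397
gripper_force: 25.0
```

```bash
python3 -m crank '[[[0,0,0,0],[0,0,0,0],[0,0,0,0],[0,0,-1,0],[0,0,-3,0],[0,0,-4.5,0]]]' 0.38
python3 -m crank '[[[3.5,19.1,0,0],[3.5,19.1,0,0],[3.5,19.1,0,0],[3.5,19.1,0,0],[3.5,19.1,0,0],[3.5,19.1,0,0],[3.5,19.1,0,0],[3.5,19.1,0,0],[3.5,19.1,0,0]]]' 0.25
python3 - <<'E'
from h import *
print(arm.get_state()['eef_pos'])
T=cam2world('wrist');im,d=arm.grab_frame('wrist');W=cloud('wrist',d,T)
for o in('shaft_collar','flanged_bush','plain_bush','thrust_washer'):
    for r in arm.trace(o,'wrist')[:1]:
        w=W[r['mask']];w=w[np.isfinite(w[:,2])];zt=np.percentile(w[:,2],95);t=w[abs(w[:,2]-zt)<.006];print(o,r['score'],r['extent'],zt,(t.min(0)+t.max(0))/2,np.ptp(t,axis=0))
T=cam2world('side');im,d=arm.grab_frame('side');save(im[200:460,240:560],'s1.png');W=cloud('side',d,T)
for o in('spacer_tube','pillow_block','flange_housing'):
    for r in arm.trace(o,'side')[:1]:
        w=W[r['mask']];w=w[np.isfinite(w[:,2])];zt=np.percentile(w[:,2],97);t=w[abs(w[:,2]-zt)<.006];print(o,r['score'],r['extent'],zt,(np.percentile(t,2,axis=0)+np.percentile(t,98,axis=0))/2)
E
```

```text
t: 8.85
eef_pos: [0.5602, -0.1813, 0.1422]
ee_rot: [-3.141, 0.001, -3.14]
force: [0.2, -0.2, -0.1]
width: 0.0543
gripper_force: 0.0
t: 9.98
eef_pos: [0.471, 0.2993, 0.1402]
ee_rot: [3.141, 0.0, -3.136]
force: [0.1, -0.5, 0.7]
width: 0.0655
gripper_force: 0.0
[0.47099242 0.29929101 0.14018368]
shaft_collar 0.79 [291.2, 206.2, 52.4, 47.2] 0.02167876493546155 [0.46913429 0.2989072  0.01926776] [0.04100612 0.04043875 0.00694457]
flanged_bush 0.77 [174.4, 192.4, 50.3, 56.0] 0.03569545917897555 [0.45756265 0.20389905 0.03329266] [0.04260226 0.04326513 0.00718336]
thrust_washer 0.64 [76.9, 179.5, 57.5, 58.7] 0.013764759501642475 [0.45276366 0.11295724 0.01136749] [0.049898   0.05165015 0.00715626]
spacer_tube 0.75 [400.9, 263.4, 31.8, 53.7] 0.06486933462559044 [ 0.55851958 -0.18279113  0.06230212]
pillow_block 0.66 [343.3, 239.6, 53.6, 50.4] 0.056293197910622976 [ 0.55472245 -0.08682804  0.05580951]
flange_housing 0.65 [432.2, 314.7, 79.6, 65.3] 0.03857579226198416 [ 0.56113552 -0.2807207   0.03610428]
```

View pics/s1.png

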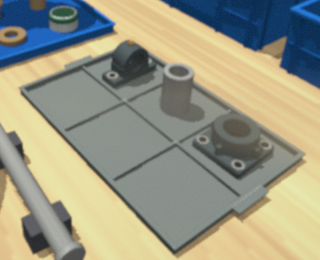

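The spacer stands upright at (178,90) in the crop, mid-compartment, and the housings haven't moved. Next is the collar.

```bash
python3 -m crank '[[[0,0,2,0],[0,0,4,0],[0,0,5,0],[0,0,5.25,0],[0,0,5.25,0]]]' 0.25 25
python3 -m crank '[[[0,0,0,0],[0,0,0,0],[0,0,0,0],[0,0,0,0],[0,0,0,0],[0,0,-1,0],[0,0,-3,0],[0,0,-4,0]]]' 1 25
```

```text
t: 11.05
eef_pos: [0.4719, 0.2963, 0.0095]
ee_rot: [3.142, 0.0, -3.14]
force: [-0.3, 0.1, 0.7]
width: 0.0658
gripper_force: 0.0
t: 12.05
eef_pos: [0.472, 0.2967, 0.1113]
ee_rot: [3.14, 0.002, -3.14]
force: [0.8, 0.5, -1.8]
width: 0.0413
gripper_force: 25.0
```

```bash
python3 -m crank '[[[0.4,-19.3,0,0],[0.4,-19.3,0,0],[0.4,-19.3,0,0],[0.4,-19.3,0,0],[0.4,-19.3,0,0],[0.4,-19.3,0,0],[0.4,-19.3,0,0],[0.4,-19.3,0,0],[0.4,-19.3,0,0],[0.4,-19.3,0,0],[0.4,-19.3,1.5,0],[0.4,-19.3,2.5,0]]]'
python3 -m crank '[[[0,0,0.5,0],[0,0,1,0],[0,0,1.3,0],[0,0,1.45,0],[0,0,1.45,0],[0,0,1.45,0]]]'
```

```text
t: 13.55
eef_pos: [0.4621, -0.185, 0.0456]
ee_rot: [3.141, -0.0, -3.138]
force: [-0.3, 0.3, -1.3]
width: 0.0407
gripper_force: 25.0
t: 14.3
eef_pos: [0.4626, -0.1864, 0.0107]
ee_rot: [-3.142, 0.001, -3.14]
force: [-0.0, -0.7, -1.5]
width: 0.0412
gripper_force: 25.0
```

```bash
python3 -m crank '[[[0,0,0,0],[0,0,0,0],[0,0,0,0],[0,0,-1.5,0],[0,0,-3.5,0],[0,0,-4.5,0]]]' 0.36
python3 -m crank '[[[-3.5,15.2,0,0],[-3.5,15.2,0,0],[-3.5,15.2,0,0],[-3.5,15.2,0,0],[-3.5,15.2,0,0],[-3.5,15.2,0,0],[-3.5,15.2,0,0],[-3.5,15.2,0,0],[-3.5,15.2,2,0],[-3.5,15.2,3.5,0],[-3.5,15.2,4.4,0],[-3.5,15.2,4.5,0]]]' 0.32
python3 -m crank '[[[0,0,0,0],[0,0,0,0],[0,0,0,0],[0,0,0,0],[0,0,0,0],[0,0,0,0],[0,0,-1,0],[0,0,-3,0],[0,0,-4,0]]]' 1 20
```

```text
t: 15.05
eef_pos: [0.4634, -0.1864, 0.1255]
ee_rot: [-3.141, 0.003, -3.14]
force: [1.5, -0.2, -0.8]
width: 0.0561
gripper_force: 0.0
t: 16.55
eef_pos: [0.5479, 0.1916, 0.0089]
ee_rot: [-3.139, -0.003, -3.142]
force: [-0.2, -0.5, 0.5]
width: 0.0598
gripper_force: 0.0
t: 17.68
eef_pos: [0.55, 0.1944, 0.1129]
ee_rot: [3.14, 0.002, -3.139]
force: [-0.2, 0.9, -0.7]
width: 0.0315
gripper_force: 20.0
```

```bash
python3 -m crank '[[[3.5,-19.2,0,0],[3.5,-19.2,0,0],[3.5,-19.2,0,0],[3.5,-19.2,0,0],[3.5,-19.2,0,0],[3.5,-19.2,0,0],[3.5,-19.2,0,0],[3.5,-19.2,0,0],[3.5,-19.2,0,0],[3.5,-19.2,0,0],[3.5,-19.2,1.5,0],[3.5,-19.2,2.5,0]]]'
python3 -m crank '[[[0,0,0.5,0],[0,0,1,0],[0,0,1.3,0],[0,0,1.45,0],[0,0,1.45,0],[0,0,1.45,0]]]'
python3 -m crank '[[[0,0,0,0],[0,0,0,0],[0,0,0,0],[0,0,-1.5,0],[0,0,-3.5,0],[0,0,-4.5,0]]]' 0.4
```

```text
t: 19.18
eef_pos: [0.4626, -0.2848, 0.0469]
ee_rot: [3.141, -0.0, -3.138]
force: [0.0, 0.3, -0.3]
width: 0.0312
gripper_force: 20.0
t: 19.92
eef_pos: [0.4628, -0.2865, 0.012]
ee_rot: [-3.141, 0.001, -3.14]
force: [-0.5, 1.1, -1.4]
width: 0.032
gripper_force: 20.0
t: 20.68
eef_pos: [0.4636, -0.2867, 0.1268]
ee_rot: [-3.14, 0.003, -3.139]
force: [-0.2, -0.7, -0.3]
width: 0.0527
gripper_force: 0.0
```

```bash
python3 -m crank '[[[0.2,19.6,0,0],[0.2,19.6,0,0],[0.2,19.6,0,0],[0.2,19.6,0,0],[0.2,19.6,0,0],[0.2,19.6,0,0],[0.2,19.6,0,0],[0.2,19.6,0,0],[0.2,19.6,0,0],[0.2,19.6,2,0],[0.2,19.6,3.5,0],[0.2,19.6,4.3,0]]]' 0.28
python3 -m crank '[[[0,0,0,0],[0,0,0,0],[0,0,0,0],[0,0,0,0],[0,0,0,0],[0,0,0,0],[0,0,-1,0],[0,0,-3,0],[0,0,-4,0]]]' 1 20
python3 - <<'E'
from h import *
im,d=arm.grab_frame('wrist');a=im[160:400,180:460];im,d=arm.grab_frame('side');b=im[150:390,180:500]
save(cv2.resize(np.hstack([a,b]),None,fx=1.3,fy=1.3),'c1.png')
E
```

```text
t: 22.18
eef_pos: [0.4557, 0.2021, 0.0148]
ee_rot: [-3.14, -0.002, -3.141]
force: [-0.4, 0.8, 0.0]
width: 0.0629
gripper_force: 0.0
t: 23.3
eef_pos: [0.4574, 0.2044, 0.1192]
ee_rot: [3.139, 0.002, -3.14]
force: [0.3, 0.9, -2.1]
width: 0.0428
gripper_force: 20.0
```

View pics/c1.png

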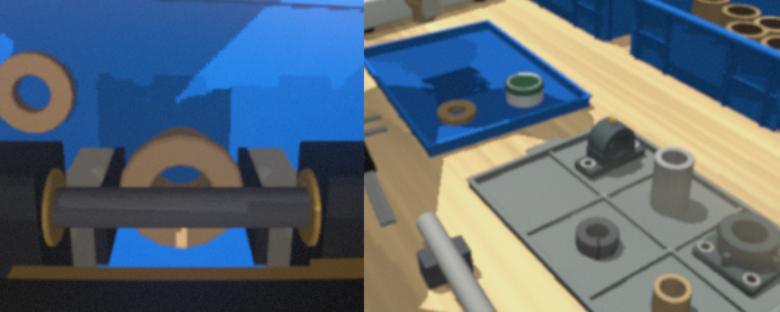

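The flange is held level in the wrist crop at (180,190). The collar at (600,237) and plain bush at (672,292) stand in their compartments.

```bash
python3 -m crank '[[[0,-11.55,0,0],[0,-11.55,0,0],[0,-11.55,0,0],[0,-11.55,0,0],[0,-11.55,0,0],[0,-11.55,0,0],[0,-11.55,0,0],[0,-11.55,1.5,0],[0,-11.55,2.7,0],[0,-11.55,3.4,0],[0,-11.55,3.8,0],[0,-11.55,3.95,0]]]'
python3 -m crank '[[[0,0,0,0],[0,0,0,0],[0,0,0,0]]]'
```

```text
t: 24.9
eef_pos: [0.4572, -0.0844, 0.0175]
ee_rot: [-3.141, -0.001, -3.139]
force: [-5.4, 0.9, 19.9]
width: 0.0427
gripper_force: 20.0
t: 25.28
eef_pos: [0.4575, -0.085, 0.0182]
ee_rot: [3.141, 0.001, -3.14]
force: [0.1, 0.0, 0.0]
width: 0.043
gripper_force: 20.0
```

```bash
python3 -m crank '[[[0,0,0,0],[0,0,0,0],[0,0,0,0],[0,0,0,0],[0,0,-1.5,0],[0,0,-3.4,0],[0,0,-4.4,0]]]' 0.34
python3 -m crank '[[[0.2,7.9,0,0],[0.2,7.9,0,0],[0.2,7.9,0,0],[0.2,7.9,0,0],[0.2,7.9,0,0],[0.2,7.9,0,0],[0.2,7.9,0,0]]]' 0.19
python3 - <<'E'
from h import *
T=cam2world('wrist');print(arm.get_state()['eef_pos']);im,d=arm.grab_frame('wrist');W=cloud('wrist',d,T)
def f(o,n):
    for r in arm.trace(o,n)[:1]:
        w=W[r['mask']];w=w[np.isfinite(w[:,2])];zt=np.percentile(w[:,2],95);t=w[abs(w[:,2]-zt)<.006];print(o,n,r['score'],r['extent'],zt.round(4),((np.percentile(t,1,axis=0)+np.percentile(t,99,axis=0))/2).round(4),np.ptp(t,axis=0).round(3))
f('thrust_washer','wrist');f('flanged_bush','wrist')
for n in('side','scene'):
    T=cam2world(n);im,d=arm.grab_frame(n);W=cloud(n,d,T)
    f('flanged_bush',n);f('thrust_washer',n)
E
```

```text
t: 26.15
eef_pos: [0.4581, -0.085, 0.1302]
ee_rot: [3.141, 0.003, -3.14]
force: [0.9, -0.7, -0.1]
width: 0.058
gripper_force: 0.0
t: 27.02
eef_pos: [0.4518, 0.1112, 0.1277]
ee_rot: [-3.141, -0.0, 3.142]
force: [-0.1, 0.6, 1.0]
width: 0.0708
gripper_force: 0.0
[0.45179288 0.11120039 0.12774312]
thrust_washer wrist 0.77 [290.1, 203.0, 60.8, 62.5] 0.0137 [0.4527 0.1125 0.0117] [0.052 0.051 0.007]
flanged_bush wrist 0.67 [48.1, 219.9, 63.9, 50.0] 0.0356 [ 0.4551 -0.0834  0.0331] [0.04  0.044 0.007]
flanged_bush side 0.65 [300.6, 268.3, 29.4, 36.2] 0.0355 [ 0.4574 -0.086   0.0329] [0.043 0.044 0.007]
thrust_washer side 0.58 [238.5, 226.0, 28.2, 20.1] 0.0137 [0.4533 0.11   0.011 ] [0.05  0.05  0.007]
flanged_bush scene 0.83 [311.6, 204.3, 19.1, 15.7] 0.0376 [ 0.4583 -0.0821  0.0355] [0.045 0.044 0.008]
thrust_washer scene 0.79 [378.1, 246.3, 21.8, 23.0] 0.016 [0.454  0.114  0.0136] [0.053 0.051 0.008]
```

```bash
python3 -m crank '[[[0,0,2,0],[0,0,3.8,0],[0,0,4.5,0],[0,0,4.8,0],[0,0,4.8,0],[0,0,4.8,0]]]' 0.19 20
python3 -m crank '[[[0,0,0,0],[0,0,0,0],[0,0,0,0],[0,0,0,0],[0,0,0,0],[0,0,0,0]]]' 1 20
python3 -m crank '[[[0,0,-1,0],[0,0,-3,0],[0,0,-4,0],[0,0,-4,0],[0,0,-4,0]]]'
python3 - <<'E'
from h import *
T=cam2world('wrist');im,d=arm.grab_frame('wrist');W=cloud('wrist',d,T)
im2,_=arm.grab_frame('side');save(np.hstack([im[160:400,180:460],im2[150:390,180:500]]),'c2.png')
E
```

```text
t: 28.22
eef_pos: [0.4524, 0.1129, 0.0087]
ee_rot: [3.141, 0.001, -3.14]
force: [-0.8, -0.4, 0.7]
width: 0.0713
gripper_force: 0.0
t: 28.98
eef_pos: [0.452, 0.1126, 0.0082]
ee_rot: [3.141, 0.0, -3.14]
force: [-1.7, 0.6, 5.3]
width: 0.0509
gripper_force: 20.0
t: 29.6
eef_pos: [0.4513, 0.1122, 0.1072]
ee_rot: [-3.141, -0.001, -3.14]
force: [-0.3, -0.4, -0.4]
width: 0.0507
gripper_force: 20.0
```

View pics/c2.png

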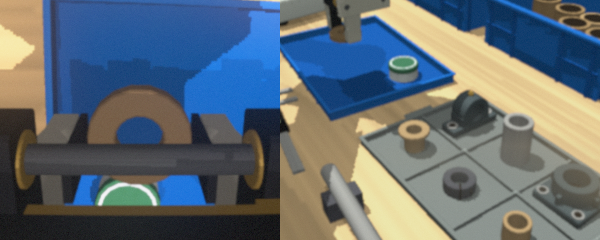

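The washer is held level in the wrist crop at (140,130), and the flanged bush stands at (415,132) in front of the pillow block.

```bash
python3 -m crank '[[[-0.2,-7.86,0,0],[-0.2,-7.86,0,0],[-0.2,-7.86,0,0],[-0.2,-7.86,0,0],[-0.2,-7.86,0,0],[-0.2,-7.86,0,0],[-0.2,-7.86,1,0],[-0.2,-7.86,1.8,0],[-0.2,-7.86,2.3,0],[-0.2,-7.86,2.5,0],[-0.2,-7.86,2.6,0],[-0.2,-7.86,2.6,0]]]'
python3 -m crank '[[[0,0,0,0],[0,0,0,0],[0,0,0.02,0],[0,0,0.04,0],[0,0,0.04,0],[0,0,0.04,0]]]'
```

```text
t: 31.2
eef_pos: [0.4575, -0.0839, 0.0431]
ee_rot: [3.142, 0.001, -3.14]
force: [-0.8, -0.2, -0.3]
width: 0.0509
gripper_force: 20.0
t: 31.95
eef_pos: [0.4572, -0.0841, 0.0418]
ee_rot: [-3.142, -0.0, -3.14]
force: [-0.4, 0.1, -1.3]
width: 0.0509
gripper_force: 20.0
```

```bash
python3 -m crank '[[[0,0,0.03,0],[0,0,0.05,0],[0,0,0.05,0],[0,0,0.05,0]]]'
python3 -m crank '[[[0,0,0,0],[0,0,0,0],[0,0,0,0],[0,0,0,0],[0,0,-0.5,0],[0,0,-1.5,0],[0,0,-3.5,0],[0,0,-5,0]]]' 0.25
python3 -m crank '[[[2,6,-1,0],[2,6,-1,0],[2,6,-1,0],[2,6,-1,0],[2,6,-1,0]]]'
python3 - <<'E'
from h import *
for n in('side','scene'):
    T=cam2world(n);im,d=arm.grab_frame(n);W=cloud(n,d,T)
    if n=='side':save(cv2.resize(im[180:460,220:560],None,fx=2,fy=2),'e.png')
    for o in'thrust_washer flanged_bush plain_bush shaft_collar spacer_tube pillow_block flange_housing grease_tin'.split():
      for r in arm.trace(o,n)[:1]:
        w=W[r['mask']];w=w[np.isfinite(w[:,2])];zt=np.percentile(w[:,2],95);t=w[abs(w[:,2]-zt)<.006];print(o,n,round(r['score'],2),zt.round(4),((np.percentile(t,1,axis=0)+np.percentile(t,99,axis=0))/2).round(4))
E
```

```text
t: 32.45
eef_pos: [0.4572, -0.084, 0.0406]
ee_rot: [3.142, 0.0, -3.14]
force: [-0.8, 0.4, -0.2]
width: 0.0512
gripper_force: 20.0
t: 33.45
eef_pos: [0.4575, -0.0841, 0.1684]
ee_rot: [3.141, 0.002, -3.14]
force: [1.5, 0.4, 0.0]
width: 0.0655
gripper_force: 0.0
t: 34.08
eef_pos: [0.4069, 0.0658, 0.191]
ee_rot: [3.141, 0.0, -3.139]
force: [-0.6, -0.2, -0.1]
width: 0.0659
gripper_force: 0.0
thrust_washer side 0.59 0.0456 [ 0.4581 -0.0852  0.043 ]
flanged_bush side 0.6 0.0338 [ 0.4539 -0.09    0.032 ]
plain_bush side 0.82 0.0326 [ 0.4612 -0.2874  0.0302]
shaft_collar side 0.95 0.0213 [ 0.4602 -0.1874  0.0187]
spacer_tube side 0.78 0.0647 [ 0.5584 -0.1825  0.0622]
pillow_block side 0.71 0.0558 [ 0.5536 -0.0866  0.0554]
flange_housing side 0.68 0.0383 [ 0.5611 -0.2803  0.0358]
grease_tin side 0.8 0.0297 [0.5527 0.1    0.0273]
thrust_washer scene 0.77 0.0482 [ 0.4598 -0.0814  0.0458]
flanged_bush scene 0.5 0.0364 [ 0.4633 -0.0775  0.0358]
plain_bush scene 0.69 0.0352 [ 0.465  -0.2842  0.0328]
shaft_collar scene 0.7 0.0238 [ 0.461  -0.1834  0.0217]
spacer_tube scene 0.68 0.0671 [ 0.5606 -0.1802  0.0651]
pillow_block scene 0.87 0.0577 [ 0.5567 -0.0827  0.0571]
flange_housing scene 0.56 0.0416 [ 0.5643 -0.2786  0.0396]
```

View pics/e.png

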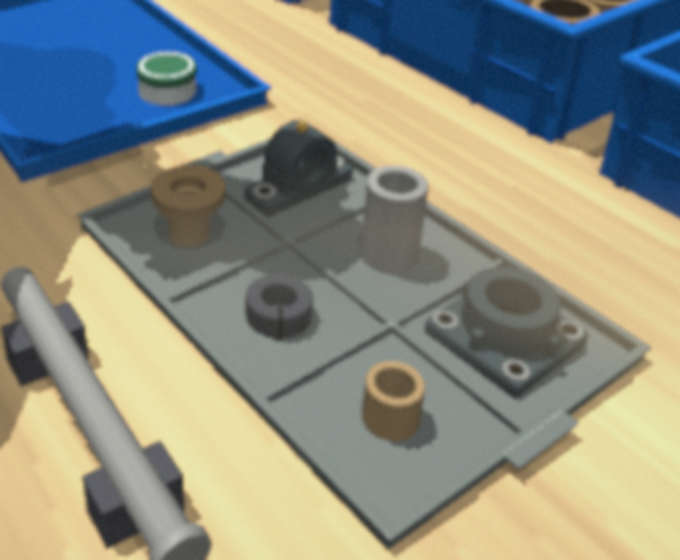

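The final view shows the washer flat on the flanged bush at (188,190), with the collar (280,305), plain bush (393,400) and tube (395,215) all central. The housings and tin are unmoved.

```bash
python3 -c "
from station import arm
print(arm.job_done())"
```

```text
the job is handed in; nothing more can be done
None
```

I handed the job in at about 34 s. In the last camera check all four standing parts were upright near the middle of their compartments, the washer was flat and centred on the flanged bush, and the housings and grease tin had not moved; the hand-in returned no verdict.

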